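# Return the plan clamps to the rack and click in their tally

### The job

First turn the tally dial back to its zero stop. Then, with the dial left at zero, hang every plan clamp that lies on the desk on the rack, beside the one that may hang there already, each with both its pins resting in one facing pair of hooks; last, turn the dial forward exactly one click for every clamp that then hangs on the rack and leave it on that click stop. Do not disturb the tape roll, the note block or the stapler.

Things in the scene. Friction and masses are not known exactly. Their poses are not given: they have to be found in the camera images.
- rack: rack fixed to the desk, moved and turned a little from start to start: steel base plate 190 x 280 x 6 mm, two 70 mm high side rails along its y axis at x = +-72 mm. Each rail has four upturned wire hooks, at y = -105, -35, 35, 105 mm: four facing pairs, 138 mm free between facing hooks; hook tips 105 mm above the desk. Origin: centre of the underside, z up
- place1 (a point): where the middle of the pin line of a clamp lies when it hangs in hook pair 1: midway between the two hooks, 85 mm above the desk (pins resting in both hooks); the pin line then lies along this frame's x axis (= the rack's), either way round. Each hook is an open U of 6 mm wire seen along x, 14 mm wide inside at its flat bottom, 36 mm at the tips, 25 mm deep
- place2 (a point): where the middle of the pin line of a clamp lies when it hangs in hook pair 2: midway between the two hooks, 85 mm above the desk (pins resting in both hooks); the pin line then lies along this frame's x axis (= the rack's), either way round. Each hook is an open U of 6 mm wire seen along x, 14 mm wide inside at its flat bottom, 36 mm at the tips, 25 mm deep
- place3 (a point): where the middle of the pin line of a clamp lies when it hangs in hook pair 3: midway between the two hooks, 85 mm above the desk (pins resting in both hooks); the pin line then lies along this frame's x axis (= the rack's), either way round. Each hook is an open U of 6 mm wire seen along x, 14 mm wide inside at its flat bottom, 36 mm at the tips, 25 mm deep
- place4 (a point): where the middle of the pin line of a clamp lies when it hangs in hook pair 4: midway between the two hooks, 85 mm above the desk (pins resting in both hooks); the pin line then lies along this frame's x axis (= the rack's), either way round. Each hook is an open U of 6 mm wire seen along x, 14 mm wide inside at its flat bottom, 36 mm at the tips, 25 mm deep
- clamp1: plan clamp (four alike, some absent: None): steel bar 122 mm long (x axis), 30 x 30 mm section, 110 to 220 g; origin: centre of its underside. A 10 mm pin sticks out of each end along x, 22 mm above the underside, to 86 mm from the centre. Grip across 30 mm (y). Hung, it swings on its pins, underside down. Starts upright on the desk
- clamp1_a (a point): point on the axis of the pin at the +x end of clamp1, 75 mm from its centre, about where the hook carries it
- clamp1_b (a point): the same point on the pin at the -x end of clamp1
- clamp2: plan clamp (four alike, some absent: None): steel bar 122 mm long (x axis), 30 x 30 mm section, 110 to 220 g; origin: centre of its underside. A 10 mm pin sticks out of each end along x, 22 mm above the underside, to 86 mm from the centre. Grip across 30 mm (y). Hung, it swings on its pins, underside down. Starts upright on the desk
- clamp2_a (a point): point on the axis of the pin at the +x end of clamp2, 75 mm from its centre, about where the hook carries it
- clamp2_b (a point): the same point on the pin at the -x end of clamp2
- clamp3: plan clamp (four alike, some absent: None): steel bar 122 mm long (x axis), 30 x 30 mm section, 110 to 220 g; origin: centre of its underside. A 10 mm pin sticks out of each end along x, 22 mm above the underside, to 86 mm from the centre. Grip across 30 mm (y). Hung, it swings on its pins, underside down. Starts upright on the desk
- clamp3_a (a point): point on the axis of the pin at the +x end of clamp3, 75 mm from its centre, about where the hook carries it
- clamp3_b (a point): the same point on the pin at the -x end of clamp3
- clamp4: plan clamp (four alike, some absent: None): steel bar 122 mm long (x axis), 30 x 30 mm section, 110 to 220 g; origin: centre of its underside. A 10 mm pin sticks out of each end along x, 22 mm above the underside, to 86 mm from the centre. Grip across 30 mm (y). Hung, it swings on its pins, underside down. Starts hanging in place 2
- clamp4_a (a point): point on the axis of the pin at the +x end of clamp4, 75 mm from its centre, about where the hook carries it
- clamp4_b (a point): the same point on the pin at the -x end of clamp4
- tally_unit: tally unit, fixed to the desk: grey housing 110 x 110 x 36 mm with a white dial plate with tick marks and the black dial on top; origin at the centre of its underside; its +y axis points from the dial's axis to the zero tick, which is the broad one
- tally (a joint): tally dial, rad: 0 at its zero stop (pointer on the broad tick), growing clockwise from above. Seven click stops every 30 degrees (0.524 rad), from 0 to 3.14 rad (end stop). Let go between stops it snaps to the nearer one (within 0.1 rad); turning over a click takes about 0.05 N m. It starts 3 to 5 clicks from zero
- tally_grip (a point): on the dial's axis, at the height to grip, 67 mm above the desk: the dial is a 62 mm disc whose top is 45.5 mm above the desk, with a grip bar across it, 56 mm long, 12 mm thick, from there up to 74.5 mm; pinch the bar across its 12 mm
- tally_pointer (a point): end of the grip bar with the white pointer line, 28 mm from the axis, 67 mm above the desk; at zero it points along the tally unit's +y axis
- tape_roll: bystander: roll of tape lying flat, 68 mm across, 18 mm high
- note_block: bystander: block of notes 76 x 76 x 32 mm
- stapler: bystander: stapler 36 x 150 x 49 mm

How it is judged (in metres and radians):
On the way, in this order (a step that is already met when the one before it is completed fails the run):
1. the tally dial is turned back to its zero stop (value of joint tally below 0.12 rad), for 0.2 s.
2. every clamp hangs with both pins in one pair of hooks, released, and the dial is still at zero (z of clamp1_a in the frame of rack between 0.081 and 0.089 m and z of clamp1_b in the frame of rack between 0.081 and 0.089 m and ((y of clamp1_a in the frame of rack between -0.117 and -0.093 m and y of clamp1_b in the frame of rack between -0.117 and -0.093 m) or (y of clamp1_a in the frame of rack between -0.047 and -0.023 m and y of clamp1_b in the frame of rack between -0.047 and -0.023 m) or (y of clamp1_a in the frame of rack between 0.023 and 0.047 m and y of clamp1_b in the frame of rack between 0.023 and 0.047 m) or (y of clamp1_a in the frame of rack between 0.093 and 0.117 m and y of clamp1_b in the frame of rack between 0.093 and 0.117 m)) and z of clamp2_a in the frame of rack between 0.081 and 0.089 m and z of clamp2_b in the frame of rack between 0.081 and 0.089 m and ((y of clamp2_a in the frame of rack between -0.117 and -0.093 m and y of clamp2_b in the frame of rack between -0.117 and -0.093 m) or (y of clamp2_a in the frame of rack between -0.047 and -0.023 m and y of clamp2_b in the frame of rack between -0.047 and -0.023 m) or (y of clamp2_a in the frame of rack between 0.023 and 0.047 m and y of clamp2_b in the frame of rack between 0.023 and 0.047 m) or (y of clamp2_a in the frame of rack between 0.093 and 0.117 m and y of clamp2_b in the frame of rack between 0.093 and 0.117 m)) and z of clamp3_a in the frame of rack between 0.081 and 0.089 m and z of clamp3_b in the frame of rack between 0.081 and 0.089 m and ((y of clamp3_a in the frame of rack between -0.117 and -0.093 m and y of clamp3_b in the frame of rack between -0.117 and -0.093 m) or (y of clamp3_a in the frame of rack between -0.047 and -0.023 m and y of clamp3_b in the frame of rack between -0.047 and -0.023 m) or (y of clamp3_a in the frame of rack between 0.023 and 0.047 m and y of clamp3_b in the frame of rack between 0.023 and 0.047 m) or (y of clamp3_a in the frame of rack between 0.093 and 0.117 m and y of clamp3_b in the frame of rack between 0.093 and 0.117 m)) and z of clamp4_a in the frame of rack between 0.081 and 0.089 m and z of clamp4_b in the frame of rack between 0.081 and 0.089 m and ((y of clamp4_a in the frame of rack between -0.117 and -0.093 m and y of clamp4_b in the frame of rack between -0.117 and -0.093 m) or (y of clamp4_a in the frame of rack between -0.047 and -0.023 m and y of clamp4_b in the frame of rack between -0.047 and -0.023 m) or (y of clamp4_a in the frame of rack between 0.023 and 0.047 m and y of clamp4_b in the frame of rack between 0.023 and 0.047 m) or (y of clamp4_a in the frame of rack between 0.093 and 0.117 m and y of clamp4_b in the frame of rack between 0.093 and 0.117 m)) and contact force between the fingers and clamp1 below 0.1 N and contact force between the fingers and clamp2 below 0.1 N and contact force between the fingers and clamp3 below 0.1 N and contact force between the fingers and clamp4 below 0.1 N and value of joint tally below 0.15 rad), for 0.2 s.
At the end, for the whole second after the job is handed in: every clamp present hangs at rest, let go: both pins within 4 mm of seated height (85 mm) and 12 mm of the middle of one and the same place along the rack; the dial stands within 0.13 rad of as many clicks (0.524 rad each) past zero as there are clamps (z of clamp1_a in the frame of rack between 0.081 and 0.089 m and z of clamp1_b in the frame of rack between 0.081 and 0.089 m and ((y of clamp1_a in the frame of rack between -0.117 and -0.093 m and y of clamp1_b in the frame of rack between -0.117 and -0.093 m) or (y of clamp1_a in the frame of rack between -0.047 and -0.023 m and y of clamp1_b in the frame of rack between -0.047 and -0.023 m) or (y of clamp1_a in the frame of rack between 0.023 and 0.047 m and y of clamp1_b in the frame of rack between 0.023 and 0.047 m) or (y of clamp1_a in the frame of rack between 0.093 and 0.117 m and y of clamp1_b in the frame of rack between 0.093 and 0.117 m)) and z of clamp2_a in the frame of rack between 0.081 and 0.089 m and z of clamp2_b in the frame of rack between 0.081 and 0.089 m and ((y of clamp2_a in the frame of rack between -0.117 and -0.093 m and y of clamp2_b in the frame of rack between -0.117 and -0.093 m) or (y of clamp2_a in the frame of rack between -0.047 and -0.023 m and y of clamp2_b in the frame of rack between -0.047 and -0.023 m) or (y of clamp2_a in the frame of rack between 0.023 and 0.047 m and y of clamp2_b in the frame of rack between 0.023 and 0.047 m) or (y of clamp2_a in the frame of rack between 0.093 and 0.117 m and y of clamp2_b in the frame of rack between 0.093 and 0.117 m)) and z of clamp3_a in the frame of rack between 0.081 and 0.089 m and z of clamp3_b in the frame of rack between 0.081 and 0.089 m and ((y of clamp3_a in the frame of rack between -0.117 and -0.093 m and y of clamp3_b in the frame of rack between -0.117 and -0.093 m) or (y of clamp3_a in the frame of rack between -0.047 and -0.023 m and y of clamp3_b in the frame of rack between -0.047 and -0.023 m) or (y of clamp3_a in the frame of rack between 0.023 and 0.047 m and y of clamp3_b in the frame of rack between 0.023 and 0.047 m) or (y of clamp3_a in the frame of rack between 0.093 and 0.117 m and y of clamp3_b in the frame of rack between 0.093 and 0.117 m)) and z of clamp4_a in the frame of rack between 0.081 and 0.089 m and z of clamp4_b in the frame of rack between 0.081 and 0.089 m and ((y of clamp4_a in the frame of rack between -0.117 and -0.093 m and y of clamp4_b in the frame of rack between -0.117 and -0.093 m) or (y of clamp4_a in the frame of rack between -0.047 and -0.023 m and y of clamp4_b in the frame of rack between -0.047 and -0.023 m) or (y of clamp4_a in the frame of rack between 0.023 and 0.047 m and y of clamp4_b in the frame of rack between 0.023 and 0.047 m) or (y of clamp4_a in the frame of rack between 0.093 and 0.117 m and y of clamp4_b in the frame of rack between 0.093 and 0.117 m)) and contact force between the fingers and clamp1 below 0.1 N and contact force between the fingers and clamp2 below 0.1 N and contact force between the fingers and clamp3 below 0.1 N and contact force between the fingers and clamp4 below 0.1 N and linear speed of each of clamp1, clamp2, clamp3, clamp4 below 0.03 m/s and (((height (world z) of clamp1 above -10 m or value of joint tally above 99 rad) and (height (world z) of clamp2 above -10 m or value of joint tally above 99 rad) and (height (world z) of clamp3 above -10 m or value of joint tally above 99 rad) and not (height (world z) of clamp4 above -10 m or value of joint tally above 99 rad) and value of joint tally between 1.4408 and 1.7008 rad) or ((height (world z) of clamp1 above -10 m or value of joint tally above 99 rad) and (height (world z) of clamp2 above -10 m or value of joint tally above 99 rad) and not (height (world z) of clamp3 above -10 m or value of joint tally above 99 rad) and (height (world z) of clamp4 above -10 m or value of joint tally above 99 rad) and value of joint tally between 1.4408 and 1.7008 rad) or ((height (world z) of clamp1 above -10 m or value of joint tally above 99 rad) and not (height (world z) of clamp2 above -10 m or value of joint tally above 99 rad) and (height (world z) of clamp3 above -10 m or value of joint tally above 99 rad) and (height (world z) of clamp4 above -10 m or value of joint tally above 99 rad) and value of joint tally between 1.4408 and 1.7008 rad) or (not (height (world z) of clamp1 above -10 m or value of joint tally above 99 rad) and (height (world z) of clamp2 above -10 m or value of joint tally above 99 rad) and (height (world z) of clamp3 above -10 m or value of joint tally above 99 rad) and (height (world z) of clamp4 above -10 m or value of joint tally above 99 rad) and value of joint tally between 1.4408 and 1.7008 rad) or ((height (world z) of clamp1 above -10 m or value of joint tally above 99 rad) and (height (world z) of clamp2 above -10 m or value of joint tally above 99 rad) and (height (world z) of clamp3 above -10 m or value of joint tally above 99 rad) and (height (world z) of clamp4 above -10 m or value of joint tally above 99 rad) and value of joint tally between 1.9644 and 2.2244 rad))); the robot touches nothing.
It fails at once if the tape roll, note block or stapler is pushed more than 3 cm (distance of any of tape_roll, note_block, stapler from where it was at the start of the episode above 0.03 m).
Of clamp1, clamp2, clamp3, clamp4 only 3 to 4 are there at a start; the rules pass over those that are not, and their reading is None.
At some moment in a run one of clamp1, clamp2, clamp3, clamp4 may be knocked a few centimetres aside while the robot is not near it.
Once in a run the grip may slacken for a moment while it holds something.
It also fails if it takes over 210 s, if anything falls off the work surface, if the arm or the gripper's body presses on something with over 40 N, if the wrist force passes 120 N, or if a joint passes its speed limit or range.

### The arm

A 7-joint arm with a two-finger parallel gripper is mounted at the origin on a cart in front of the work surface, level with it; the furniture and walls round the work are solid. World frame = base frame: x ahead of the robot, y to its left, z up, the work surface at z = 0. Lengths are in mm, angles in rad, forces in N, time in s.
With the tool pointing down it reaches from about 350 to 900 mm from the base axis. Payload 8.1 kg.
Tool frame: the origin (TCP) lies on the front face of the gripper's body, between the roots of the fingers; the fingertips stand 66 mm ahead of it and the grasp point (between the pads) lies ahead of it (r.grip_depth is the z of the grasp point in the tool frame, in mm); z points along the fingers, y is the line along which they close (so a half turn about z gives the same grasp; the last joint's range is limited). The gripper opens to 92 mm and grips with 3 to 60 N. Pads are 19 mm wide; open, the fingers measure 130 mm over their backs; the gripper's body (75 mm by 190 mm) begins 47 mm behind the grasp point.
Start: joints at [1.12, 0.434, 0.025, 1.573, -0.012, 1.134, -0.075], TCP at [212.996, -587.598, 292.242] pointing down, gripper open.
Joint ranges: [-2.62, 2.62], [-0.44, 2.09], [-1.27, 1.32], [0.08, 2.57], [-1.32, 4.46], [0.12, 2], [-2.74, 2.74]. Speed limits (rad/s): [2.22, 2.22, 3.01, 3.01, 3.14, 3.14, 3.14].

### API

Orientations are given as a unit quaternion [w, x, y, z].
In Python, from bench import r gives the robot as it stands.
- The arm moves only by the shell command python3 drive.py 'ROWS' [OPENING] [FORCE]. ROWS is rows parted by semicolons, their numbers by spaces, 1 to 10 of them, each of 6 numbers: dx, dy, dz in mm, then a rotation vector rx, ry, rz in rad; each row shifts and turns the commanded pose from where the row before left it, along the tool's axes as they then stand; what a row does not reach is not made up. A row lasts 1/12 s, in which the tool goes at most 41.7 mm and 0.125 rad, less where a joint would pass 70% of its speed; a pose out of reach is approached as far as the arm can. OPENING is the opening from 0.0 (shut) to 1.0 (fully open), set as the command begins (- or left out keeps the last). The fingers move at their own pace and stop on an object; FORCE is the grip in N (left out, the last holds). Time passes only in rows, so rows that do not move let the fingers close. It prints the time, the measured TCP pose, the force, the opening and the grip force at its end.
- r.sense(): the state, without advancing time (a new reading comes with each control period).
- r.grab_frame(name): name is "scene" or "top" or "wrist"; returns the picture (400x640x3 uint8, red, green, blue); there is no depth.
- r.get_calibration(name): a dict with "intrinsics" (3x3 intrinsics, pixels), "view" (4x4, takes a point from world to camera coordinates); the wrist camera has in their place "hand_eye" (4x4, takes a point from camera to tool coordinates, whose origin is the TCP and whose axes are the flange's). Camera axes: x right, y down, z forward; pixel columns grow to the right and rows downward; lengths in mm; the calibration is good to about 2 mm. A picture is of the moment at which its call begins: read the wrist's pose just before it. get_calibration takes no time and is no camera call.
- r.finish_job(): hands the job in; it is judged then, once.
The state is a dict: "clock": time; "joint_positions": joint angles; "qd": joint speeds; "joint_torque": joint torques, N m; "ee_pos": TCP position; "tool_rot": TCP orientation; "ft_force": force on the tool from outside, world axes, zero at the start; "torque": the same for the moment, N m; "grip_width": opening from 0.0 (shut) to 1.0 (fully open); "finger_force": force on a finger pad.
Only numpy, scipy, OpenCV 4.12 (cv2) and the standard library are available. Lean on these libraries where they do the work, as an engineer would, in place of code of your own. Each camera call takes 0.05 s, during which the arm holds its last target. There are 200 camera calls.

## Working session

There is one attempt and no reset: what is moved stays moved. The work goes in short steps, Python scripts to look and compute and a shell command to move; the robot and the scene stay as the last step left them, time stands still between calls to the robot, and variables do not carry over. Pictures are saved under pics/ and viewed, at most 14 in all, crops included, and the job is handed in when it is done.

```bash
ls; mkdir -p pics
python3 - <<'E'
from bench import r
import cv2,numpy as np
print(r.sense(), r.grip_depth)
for n in("scene","top","wrist"):
    im=r.grab_frame(n); cv2.imwrite(f"pics/{n}0.png",im[:,:,::-1])
    c=r.get_calibration(n); print(n,{k:np.round(v,4).tolist() for k,v in c.items()})
E
```

```text
bench.py
drive.py
pics
{'clock': 0.0, 'joint_positions': array([ 1.12043008,  0.43522122,  0.02502143,  1.57407484, -0.01157053,
        1.13401027, -0.07510105]), 'qd': array([-7.69340930e-04,  9.12214196e-04, -2.55978687e-03, -1.79190093e-03,
       -1.04667250e-03, -1.57163207e-05,  3.51634966e-04]), 'joint_torque': array([-4.65454450e-04, -6.67853236e+01,  9.85095575e-01, -3.14464545e+01,
       -6.04363508e-02,  4.28093970e-02,  1.41577357e-04]), 'ee_pos': array([ 212.7851021 , -587.23670268,  291.45517166]), 'tool_rot': array([-7.50941070e-04,  9.84928909e-01,  1.72957883e-01, -2.27985525e-04]), 'ft_force': array([-0.04772953, -0.10091136, -0.482363  ]), 'torque': array([-0.01928982,  0.04262564, -0.06754561]), 'finger_force': 0.0, 'grip_width': 1.000655246213585} 46.699999999999996
scene {'intrinsics': [[383.2704, 0.0, 318.7257], [0.0, 383.2704, 202.0216], [0.0, 0.0, 1.0]], 'view': [[-0.6162, -0.7876, 0.0018, 345.6216], [-0.4646, 0.3617, -0.8082, 332.4067], [0.6359, -0.4989, -0.5888, 977.447], [0.0, 0.0, 0.0, 1.0]]}
top {'intrinsics': [[449.1366, 0.0, 315.0821], [0.0, 449.1366, 194.9632], [0.0, 0.0, 1.0]], 'view': [[-0.0004, -0.9999, -0.0132, 20.3818], [-0.9935, 0.0019, -0.1142, 575.0525], [0.1142, 0.0131, -0.9934, 1317.7953], [0.0, 0.0, 0.0, 1.0]]}
wrist {'intrinsics': [[346.4921, 0.0, 314.2515], [0.0, 346.4921, 195.9075], [0.0, 0.0, 1.0]], 'hand_eye': [[0.0004, -0.9547, -0.2975, 81.187], [1.0, 0.0003, 0.0005, -0.2536], [-0.0003, -0.2975, 0.9547, -92.1873], [0.0, 0.0, 0.0, 1.0]]}
```

View pics/top0.png

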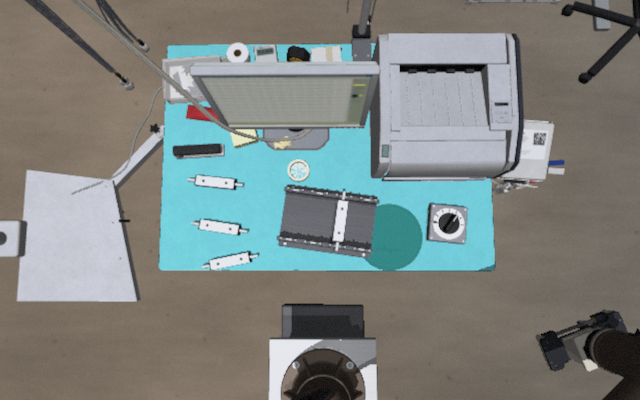

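View pics/scene0.png

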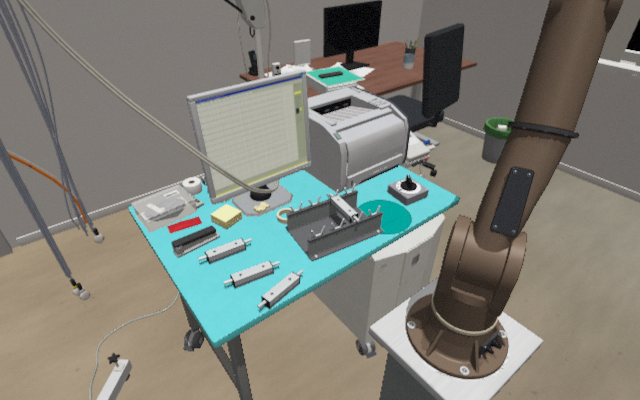

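The top view shows three white clamps lying at about (216,183), (220,227) and (231,260). One clamp hangs in the rack at (342,220). The dial is at (449,222), the stapler at (198,150) and the tape at (298,170).

```bash
cat > h.py <<'E'
from bench import r
import cv2,numpy as np
from scipy.spatial.transform import Rotation as R
def T_tool():
    s=r.sense(); q=s['tool_rot']; T=np.eye(4); T[:3,:3]=R.from_quat([q[1],q[2],q[3],q[0]]).as_matrix(); T[:3,3]=s['ee_pos']; return T
def cam(n,T=None):
    c=r.get_calibration(n); K=np.array(c['intrinsics'])
    return K,(np.array(c['view']) if 'view' in c else np.linalg.inv((T_tool() if T is None else T)@np.array(c['hand_eye'])))
def p2w(n,uv,z,T=None):
    K,V=cam(n,T); d=V[:3,:3].T@np.linalg.solve(K,[uv[0],uv[1],1]); o=-V[:3,:3].T@V[:3,3]
    return o+d*(z-o[2])/d[2]
def w2p(n,X,T=None):
    K,V=cam(n,T); c=K@(V[:3,:3]@np.array(X)+V[:3,3]); return c[:2]/c[2]
def crop(im,x,y,w,h,k,fn):
    cv2.imwrite(fn,cv2.resize(im[y:y+h,x:x+w,::-1],None,fx=k,fy=k,interpolation=cv2.INTER_CUBIC))
def go(xyz,yaw=None):
    "shift in tool axes to reach TCP xyz pointing down with tool-y along yaw (world), mod pi"
    T=T_tool(); d=T[:3,:3].T@(np.array(xyz)-T[:3,3]); print('TCP',T[:3,3].round(1),'shift tool',d.round(1))
    if yaw is not None:
        yax=T[:3,1]; cur=np.arctan2(yax[1],yax[0]); e=(yaw-cur+np.pi/2)%np.pi-np.pi/2
        y=np.array([np.cos(cur+e),np.sin(cur+e),0]); z=np.array([0,0,-1.]); M=np.c_[np.cross(y,z),y,z]
        print('rotvec tool',R.from_matrix(T[:3,:3].T@M).as_rotvec().round(3),'cur',round(cur,3),'j',r.sense()['joint_positions'].round(2))
E
python3 - <<'E'
from h import *
im=cv2.imread('pics/top0.png')[:,:,::-1]
a=cv2.resize(im[170:275,185:265],None,fx=5,fy=5,interpolation=cv2.INTER_CUBIC)
b=cv2.resize(im[195:250,420:475],None,fx=7,fy=7,interpolation=cv2.INTER_CUBIC)
c=np.zeros((525,785,3),np.uint8); c[:525,:400]=a; c[:385,400:785]=b
cv2.imwrite('pics/c1.png',c[:,:,::-1])
crop(im,270,180,120,85,6.5,'pics/c2.png')
E
```

```text
(no output)
```

View pics/c1.png

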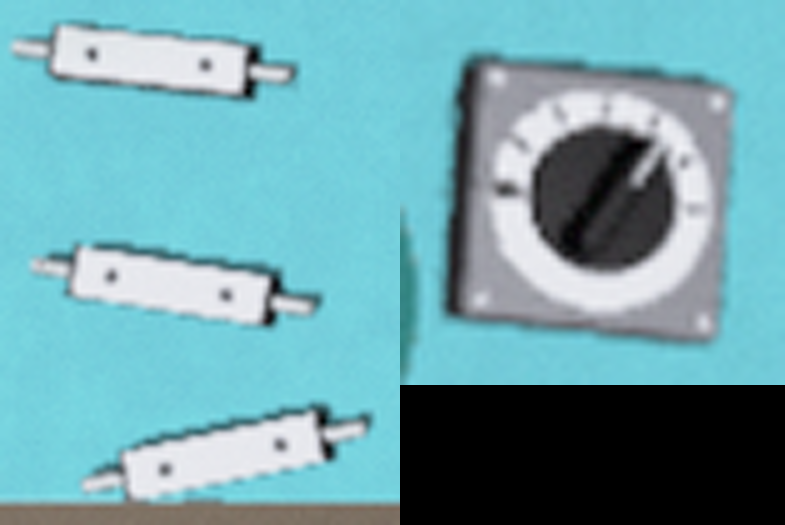

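View pics/c2.png

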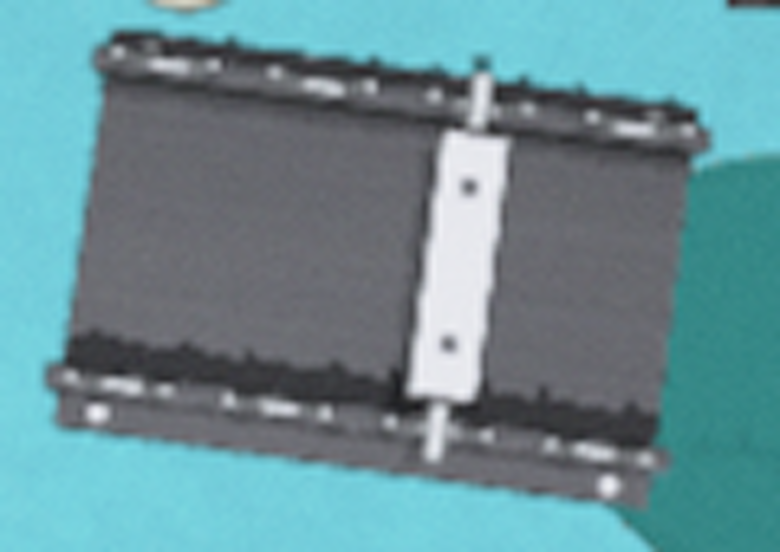

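The dial pointer is four ticks clockwise of the broad tick, which is on the image's left. In the rack crop, places 4, 3, 2 and 1 run left to right, with place 2 occupied. So there are four clamps in all.

Run:
```python
from h import *
def ang(p,q): d=p-q; return round(float(np.arctan2(d[1],d[0])),3)
for n,a,b in(('A',(92,54),(206,65)),('B',(111,276),(226,295)),('C',(165,470),(280,444))):
    P=[p2w('top',(185+u/5-.4,170+v/5-.4),30) for u,v in(a,b)]; print(n,(P[0]+P[1])[:2]/2,ang(P[0],P[1]),np.linalg.norm(P[0]-P[1]))
f=lambda u,v,z:p2w('top',(270+u/6.5-.42,180+v/6.5-.42),z)
P=[f(469,187,93),f(448,344,93)]; print('hung',(P[0]+P[1])[:2]/2,ang(P[0],P[1]),np.linalg.norm(P[0]-P[1]))
for z in(80,):
  F=[f(*p,z) for p in((170,65),(323,87),(637,128))]; N=[f(*p,z) for p in((120,385),(280,407),(595,455))]
  print('far',[x[:2].round(1) for x in F],'near',[x[:2].round(1) for x in N],ang(F[0],F[2]),ang(N[0],N[2]))
  for a,b in zip(F,N): print((a+b)[:2]/2, ang(a,b), np.linalg.norm(a-b))
g=lambda u,v,z:p2w('top',(420+(u-400)/7-.43,195+v/7-.43),z)
C=[g(*p,36) for p in((497,77),(717,102),(705,322),(481,298))]; print('tally',np.mean(C,0),ang(C[0],C[1]),ang(C[3],C[2]),ang(C[0],C[3]))
```

```text
A [617.12620725 325.2968301 ] 1.472 69.9045191817473
B [480.17926841 310.10467215] 1.407 70.39009642150234
C [378.36086709 275.39765303] 1.791 69.89820558279753
hung [495.03639334 -52.46744876] -0.14 69.57518597362298
far [array([585.5,  75.4]), array([575.5,   6.9]), array([ 556.8, -132.9])] near [array([443. ,  96.9]), array([433.3,  26.1]), array([ 412.3, -112.4])] 1.434 1.425
[514.2911494   86.11999397] -0.149 144.1141000305379
[504.41568732  16.53791867] -0.134 143.45310900878275
[ 484.55300802 -122.65196572] -0.14 146.0040248852307
tally [ 490.1052569 -375.2186597   36.       ] 1.455 1.463 -0.102
```

Run:
```python
from h import *
for uv in((373,178),(430,179),(495,180),(519,178)):
    print([p2w('top',uv,z)[:2].round(0).tolist() for z in(0,100,250)])
go([490,-375,200],0.935)
im=cv2.imread('pics/scene0.png')[:,:,::-1]
crop(im,290,80,170,140,4.5,'pics/c3.png')
```

```text
[[631.0, -159.0], [616.0, -147.0], [593.0, -130.0]]
[[628.0, -334.0], [613.0, -310.0], [590.0, -273.0]]
[[624.0, -534.0], [609.0, -495.0], [587.0, -436.0]]
[[630.0, -607.0], [615.0, -563.0], [592.0, -497.0]]
TCP [ 212.9 -587.3  291.7] shift tool [ 332.9 -105.1   91.7]
rotvec tool [-0.001  0.001  0.984] cur -1.223 j [ 1.12  0.44  0.02  1.57 -0.01  1.13 -0.08]
```

View pics/c3.png

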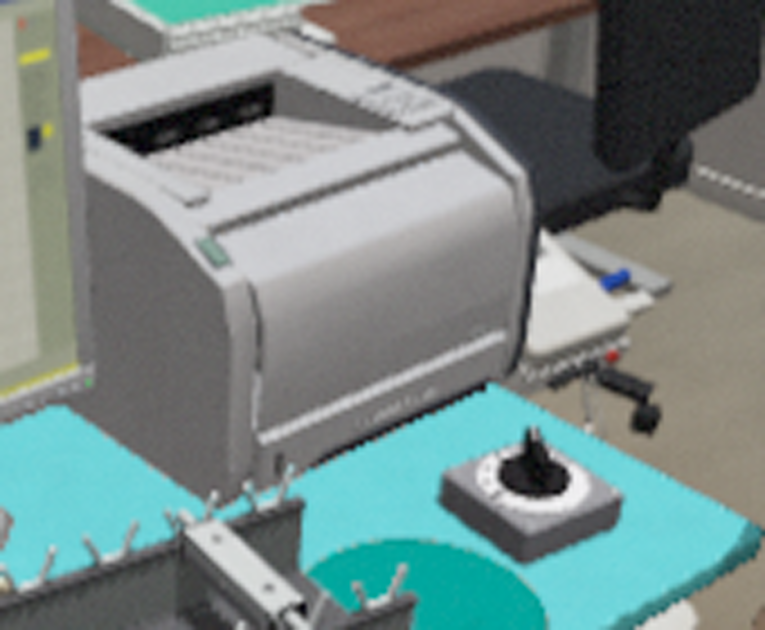

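```bash
python3 drive.py '37 -11.7 5;37 -11.7 5;37 -11.7 5;37 -11.7 5;37 -11.7 5;37 -11.7 5;37 -11.7 5;37 -11.7 5;37 -11.7 5' 2>&1 | tail -3; python3 drive.py '37 -11.7 5 0 0 0;37 -11.7 5 0 0 0;37 -11.7 5 0 0 0;37 -11.7 5 0 0 0;37 -11.7 5 0 0 0;37 -11.7 5 0 0 0;37 -11.7 5 0 0 0;37 -11.7 5 0 0 0;37 -11.7 5 0 0 0' 2>&1 | tail -3
python3 - <<'E'
from h import *
go([490,-375,200],.935)
E
```

```text
connect(sys.argv[1:4])
    ~~~~~~~^^^^^^^^^^^^^^^
ValueError: each row has 6 numbers
ft_force: [0.4, -0.6, 0.9]
grip_width: 1.002
finger_force: 0.0
TCP [ 491.3 -373.7  246.9] shift tool [-1.7  0.8 46.9]
rotvec tool [-0.     0.     0.983] cur -1.223 j [ 0.61  0.46 -0.06  1.65  0.03  1.03 -0.69]
```

```bash
python3 drive.py '0 0 0 0 0 0.123;0 0 0 0 0 0.123;0 0 0 0 0 0.123;0 0 0 0 0 0.123;0 0 0 0 0 0.123;0 0 0 0 0 0.123;0 0 0 0 0 0.123;0 0 0 0 0 0.123;0 0 0 0 0 0' 0.5 | tail -1
python3 - <<'E'
from h import *
go([490,-375,200],.935)
T=T_tool(); im=r.grab_frame('wrist'); np.save('T1.npy',T); print(w2p('wrist',(490,-375,74.5)))
cv2.imwrite('pics/w1.png',im[:,:,::-1])
E
```

```text
finger_force: 0.0
TCP [ 490.2 -374.9  246.9] shift tool [-0.   0.2 46.9]
rotvec tool [ 0.     0.001 -0.006] cur -2.213 j [ 0.45  0.46  0.17  1.66 -0.09  1.03 -1.56]
[314.88479255 193.98800432]
```

View pics/w1.png

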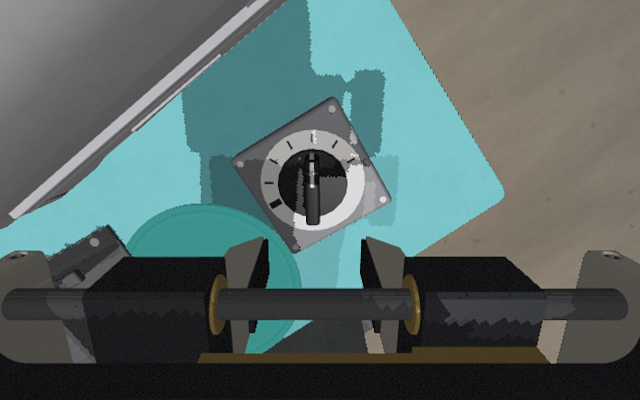

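The wrist view shows the grip bar vertical, from (313,148) to (314,222). The white pointer is up, about 120° clockwise of the broad tick at (277,203), which confirms 4 clicks. The plate centre is near (313,181).

Run:
```python
from h import *
T=np.load('T1.npy')
im=cv2.imread('pics/w1.png')
for uv,z in(((313,181),37),((233,161),36),((333,97),36),((391,205),36),((294,254),36),((313,180.5),45.5)): print(uv,p2w('wrist',uv,z,T).round(1))
print((p2w('wrist',(314,223),74.5,T)),p2w('wrist',(313,149),74.5,T))
C=[p2w('wrist',u,36,T) for u in((233,161),(333,97),(391,205),(294,254))];print(np.mean(C,0))
```

```text
(313, 181) [ 491.6 -374.1   37. ]
(233, 161) [ 548.6 -328.    36. ]
(333, 97) [ 539.8 -431.2   36. ]
(391, 205) [ 429.9 -417.9   36. ]
(294, 254) [ 443.9 -315.4   36. ]
(313, 180.5) [ 493.8 -375.7   45.5]
[ 470.49207521 -359.50957321   74.5       ] [ 519.81880732 -395.40656602   74.5       ]
[ 490.58086919 -373.12770617   36.        ]
```

```bash
python3 drive.py '1 -0.5 35 0 0 0;0 0 35 0 0 0;0 0 32 0 0 0;0 0 20 0 0 0;0 0 9 0 0 0;0 0 0 0 0 0'|tail -8; python3 drive.py '0 0 0 0 0 0;0 0 0 0 0 0;0 0 0 0 0 0;0 0 0 0 0 0;0 0 0 0 0 0;0 0 0 0 0 0;0 0 0 0 0 0' 0 12
```

```text
clock: 2.2
ee_pos: [490.3, -374.6, 114.1]
tool_rot: [-0.001, 0.95, -0.311, -0.002]
ft_force: [0.2, -0.6, 0.2]
grip_width: 0.501
finger_force: 0.0
clock: 2.78
ee_pos: [492.5, -374.6, 117.1]
tool_rot: [-0.0, 0.95, -0.312, 0.001]
ft_force: [2.6, 4.4, 6.4]
grip_width: 0.127
finger_force: 12.0
```

```bash
python3 drive.py '0 0 0 0 0 -0.12;0 0 0 0 0 -0.12;0 0 0 0 0 -0.12;0 0 0 0 0 -0.12;0 0 0 0 0 -0.12;0 0 0 0 0 -0.12;0 0 0 0 0 -0.12;0 0 0 0 0 -0.12;0 0 0 0 0 -0.12'; python3 drive.py '0 0 0 0 0 -0.12;0 0 0 0 0 -0.12;0 0 0 0 0 -0.12;0 0 0 0 0 -0.12;0 0 0 0 0 -0.12;0 0 0 0 0 -0.12;0 0 0 0 0 -0.12;0 0 0 0 0 -0.12;0 0 0 0 0 -0.02;0 0 0 0 0 0'
python3 - <<'E'
from h import *
go([490,-375,200],1.459+np.pi/2)
print(r.sense()['torque'])
E
```

```text
clock: 3.53
ee_pos: [492.7, -372.7, 117.1]
tool_rot: [-0.001, 0.975, 0.224, 0.001]
ft_force: [0.9, 10.1, 8.8]
grip_width: 0.13
finger_force: 12.0
clock: 4.37
ee_pos: [491.3, -372.3, 116.7]
tool_rot: [-0.002, 0.756, 0.655, 0.001]
ft_force: [-3.8, 11.2, 11.8]
grip_width: 0.13
finger_force: 12.0
TCP [ 491.3 -372.3  116.7] shift tool [ -2.5  -1.  -83.3]
rotvec tool [-0.002 -0.003 -0.031] cur -0.143 j [ 0.84  0.65 -0.41  1.74  0.33  0.83  0.13]
[2.46258316 0.62477995 0.01490853]
```

```bash
python3 drive.py '0 0 0 0 0 -0.04;0 0 0 0 0 -0.03;0 0 0 0 0 0;0 0 0 0 0 0'|sed -n 3,4p; python3 -c "
from h import *
print(r.sense()['torque']); go([490,-375,200],1.459+np.pi/2)"
python3 drive.py '0 0 0 0 0 0;0 0 0 0 0 0;0 0 0 0 0 0;0 0 -20 0 0 0;0 0 -40 0 0 0;0 0 -40 0 0 0;0 0 -40 0 0 0;0 0 -15 0 0 0;0 0 0 0 0 0' 0.6|head -4
python3 - <<'E'
from h import *
cv2.imwrite('pics/t2.png',cv2.resize(r.grab_frame('wrist')[40:340,150:480,::-1],None,fx=1.5,fy=1.5))
E
```

```text
tool_rot: [-0.002, 0.733, 0.68, 0.001]
ft_force: [-2.9, 11.1, 10.0]
[ 2.29003047  0.56097328 -0.22367049]
TCP [ 491.2 -372.5  116.6] shift tool [ -2.3  -1.1 -83.4]
rotvec tool [-0.002 -0.003  0.036] cur -0.075 j [ 0.85  0.65 -0.43  1.74  0.35  0.83  0.19]
clock: 5.45
ee_pos: [493.0, -376.7, 276.3]
tool_rot: [0.004, 0.734, 0.679, 0.001]
ft_force: [0.7, 1.0, -1.6]
```

View pics/t2.png

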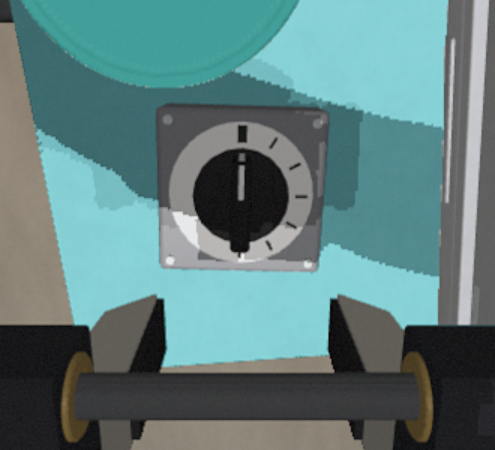

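The dial now points at the broad tick, so it is at zero. Next I move over the clamps.

```bash
python3 drive.py '40 0 0 0 0 0;40 0 0 0 0 0;40 0 0 0 0 0;40 0 0 0 0 0;40 0 0 0 0 0;40 0 0 0 0 0;40 0 0 0 0 0;40 0 0 0 0 0;40 0 0 0 0 0;0 0 0 0 0 0' 0.6|head -2; python3 drive.py '40 0 0 0 0 0;40 0 0 0 0 0;40 0 0 0 0 0;40 0 0 0 0 0;40 0 0 0 0 0;40 0 0 0 0 0;40 0 0 0 0 0;0 -36 0 0 0 0;0 -36 0 0 0 0;0 0 0 0 0 0'|head -2;  python3 - <<'E'
from h import *
go([378,275,260],.22)
T=T_tool(); np.save('T3.npy',T)
cv2.imwrite('pics/w3.png',cv2.resize(r.grab_frame('wrist')[:,:,::-1],None,fx=1.25,fy=1.25))
E
```

```text
clock: 6.33
ee_pos: [518.5, -7.4, 270.7]
clock: 7.17
ee_pos: [461.7, 269.9, 269.1]
TCP [461.7 269.9 269.1] shift tool [ -0.7 -83.8   9.6]
rotvec tool [-0.007  0.002 -0.289] cur -0.069 j [-0.12  0.4  -0.68  1.78  0.28  1.07 -0.97]
```

View pics/w3.png

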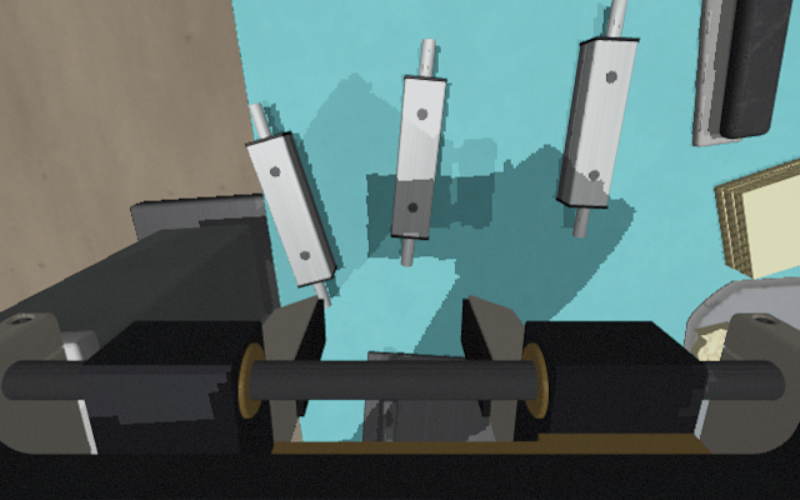

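The wrist view shows clamp C with its holes at (275,172) and (305,255), B at (422,114) and (413,208), and A at (611,77) and (594,175). These are pixels in the 1.25x picture. The note block and stapler are at the right.

```bash
cat >> h.py <<'E'
def clamp(uv1,uv2,T,k=1.25,z=30):
    P=[p2w('wrist',((u[0]+.5)/k-.5,(u[1]+.5)/k-.5),z,T) for u in(uv1,uv2)]; d=P[0]-P[1]
    a=np.arctan2(d[1],d[0]); print((P[0]+P[1])[:2].round(1)/2,'psi',a.round(3),np.linalg.norm(d).round(1)); return (P[0]+P[1])[:2]/2,a
E
python3 - <<'E'
from h import *
T=np.load('T3.npy')
clamp((611,77),(594,175),T);clamp((422,114),(413,208),T);p,a=clamp((275,172),(305,255),T)
go([*p,130],a+np.pi/2)
E
```

```text
[619.15 327.25] psi 1.468 69.7
[481.95 311.15] psi 1.422 70.4
[380.45 277.5 ] psi 1.776 69.4
TCP [465.2 268.8 269.7] shift tool [  2.9 -84.7 140. ]
rotvec tool [-0.004  0.002 -0.277] cur -0.072 j [-0.12  0.4  -0.67  1.77  0.28  1.07 -0.96]
```

```bash
python3 drive.py '1 -30 30 0 0 0;1 -30 30 0 0 0;0 -25.6 30 0 0 0;0 0 20 0 0 -0.12;0 0 10 0 0 -0.12;0 0 0 0 0 -0.04;0 0 0 0 0 0;0 0 0 0 0 0' 0.65|head -2;python3 - <<'E'
from h import *
go([379.5,276.5,70.7],1.783+np.pi/2)
E
```

```text
clock: 7.88
ee_pos: [385.3, 276.2, 151.7]
TCP [385.3 276.2 151.7] shift tool [ 1.5 -5.5 81. ]
rotvec tool [-0.001  0.    -0.012] cur 0.2 j [-0.19  0.47 -0.7   2.05  0.44  0.77 -0.97]
```

```bash
python3 drive.py '1.5 -5 20 0 0 -0.012;0 0 30 0 0 0;0 0 20 0 0 0;0 0 10 0 0 0;0 0 0 0 0 0;0 0 0 0 0 0'|head -4;python3 - <<'E'
from h import *
go([379.5,276.5,70.7],1.783+np.pi/2)
E
```

```text
clock: 8.38
ee_pos: [379.8, 277.4, 72.6]
tool_rot: [0.0, 0.628, 0.779, -0.0]
ft_force: [1.3, 1.9, -0.7]
TCP [379.8 277.4  72.6] shift tool [-0.8 -0.4  1.9]
rotvec tool [-0.     0.     0.002] cur 0.214 j [-0.3   0.59 -0.6   2.12  0.59  0.6  -1.1 ]
```

```bash
python3 drive.py '-0.8 0 0 0 0 0;0 0 0 0 0 0;0 0 0 0 0 0;0 0 0 0 0 0;0 0 0 0 0 0;0 0 0 0 0 0;0 0 0 0 0 0' 0 40;python3 drive.py '0 0 -20 0 0 0;0 0 -40 0 0 0;0 0 -40 0 0 0;0 0 -40 0 0 0;0 0 -30 0 0 0;0 0 -10 0 0 0;0 0 0 0 0 0;0 0 0 0 0 0'
python3 - <<'E'
from h import *
go([514,86,250],-.14+np.pi/2)
E
```

```text
clock: 8.97
ee_pos: [379.9, 276.6, 72.7]
tool_rot: [0.0, 0.627, 0.779, 0.0]
ft_force: [-0.2, -0.7, 6.7]
grip_width: 0.324
finger_force: 39.9
clock: 9.63
ee_pos: [379.6, 275.9, 251.6]
tool_rot: [0.0, 0.627, 0.779, -0.0]
ft_force: [-0.6, -0.3, -2.9]
grip_width: 0.323
finger_force: 39.9
TCP [379.6 275.9 251.6] shift tool [-214.1   90.9    1.7]
rotvec tool [-0.000e+00  1.000e-03 -1.217e+00] cur 0.214 j [-0.09  0.33 -0.81  1.94  0.29  0.98 -0.82]
```

```bash
python3 drive.py '-35 8.3 0 0 0 0;-35 8.3 0 0 0 0;-35 8.3 0 0 0 0;-35 8.3 0 0 0 0;-35 8.3 0 0 0 0;-35 8.3 0 0 0 0;-35 8.3 0 0 0 0;-35 8.3 0 0 0 0'|head -2;  python3 drive.py '0 0 0 0 0 -0.122;0 0 0 0 0 -0.122;0 0 0 0 0 -0.122;0 0 0 0 0 -0.122;0 0 0 0 0 -0.122;0 0 0 0 0 -0.122;0 0 0 0 0 -0.122;0 0 0 0 0 -0.122;0 0 0 0 0 -0.122;0 0 0 0 0 -0.119'|head -2;  python3 drive.py '0 0 0 0 0 0;0 0 0 0 0 0'
python3 - <<'E'
from h import *
go([504.3,16.4,180],-.14+np.pi/2)
cv2.imwrite('pics/w4.png',cv2.resize(r.grab_frame('wrist')[:,:,::-1],None,fx=1.25,fy=1.25));np.save('T4.npy',T_tool())
E
```

```text
clock: 10.3
ee_pos: [503.5, 14.9, 249.7]
clock: 11.13
ee_pos: [503.1, 16.8, 249.7]
clock: 11.3
ee_pos: [503.4, 16.9, 250.3]
tool_rot: [-0.002, 0.071, 0.997, 0.0]
ft_force: [-0.2, 0.2, -1.9]
grip_width: 0.325
finger_force: 39.9
TCP [503.4  16.9 250.3] shift tool [-1.2 -0.4 70.3]
rotvec tool [ 0.    -0.004 -0.002] cur 1.429 j [ 0.6   0.47 -1.    1.86  0.44  1.06  0.86]
```

View pics/w4.png

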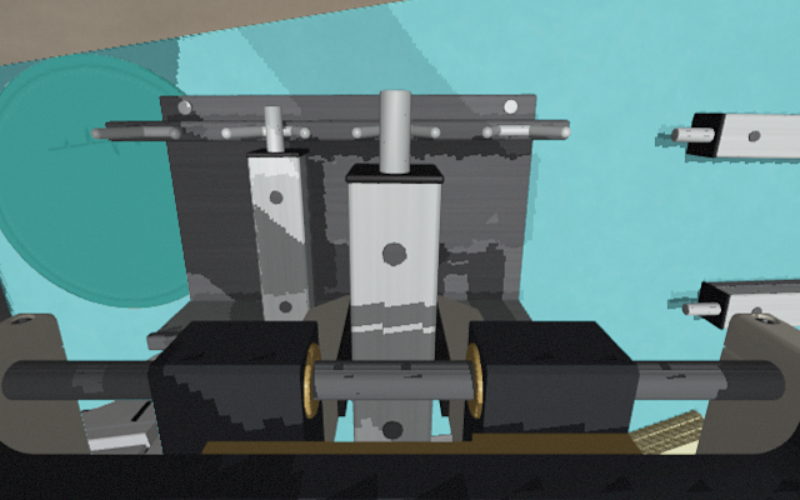

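The wrist view shows the held clamp over place 3. The near hook tip pairs are at (97/176, 132), (226/305, 132), (357/434, 132) and (488/566, 132).

Run:
```python
from h import *
T=np.load('T4.npy')
c,s=np.cos(-.14),np.sin(-.14)
f=lambda u,z:p2w('wrist',((u[0]+.5)/1.25-.5,(u[1]+.5)/1.25-.5),z,T)
for a,b in(((97,132),(176,131)),((226,132),(305,132)),((357,132),(434,132)),((488,132),(566,131))):
    m=(f(a,103)+f(b,103))/2; print(m[:2].round(1), (m[:2]+72*np.array([c,s])).round(1), np.linalg.norm(f(a,103)-f(b,103)))
clamp((276,197),(285,307),T,z=93)
```

```text
[ 414.8 -109. ] [ 486.1 -119. ] 42.48340316422067
[424.9 -40.5] [496.2 -50.6] 42.41778619548918
[434.8  28.6] [506.1  18.5] 41.358770947628805
[444.6  98.5] [515.9  88.5] 41.85239828559341
[496.7  -50.75] psi 3.0 70.5
```

```bash
python3 drive.py '-1.9 0.7 30 0 0 0;0 0 30 0 0 0;0 0 25 0 0 0;0 0 15 0 0 0;0 0 10 0 0 0;0 0 4 0 0 0;0 0 0 0 0 0;0 0 0 0 0 0'
python3 - <<'E'
from h import *
go([505.2,17.4,135.7],-.14+np.pi/2)
E
```

```text
clock: 12.02
ee_pos: [506.6, 17.8, 138.9]
tool_rot: [0.0, 0.07, 0.998, 0.0]
ft_force: [0.3, 0.1, -1.1]
grip_width: 0.321
finger_force: 39.9
TCP [506.6  17.8 138.9] shift tool [ 1.3 -0.6  3.2]
rotvec tool [0.    0.001 0.   ] cur 1.431 j [ 0.49  0.6  -0.88  1.98  0.61  0.85  0.71]
```

```bash
python3 drive.py '1 -0.5 2 0 0 0;0 0 1.5 0 0 0;0 0 0 0 0 0;0 0 0 0 0 0'; python3 drive.py '0 0 0 0 0 0;0 0 0 0 0 0;0 0 0 0 0 0;0 0 0 0 0 0;0 0 0 0 0 0' 0.48|tail -3;  python3 drive.py '0 0 -10 0 0 0;0 0 -30 0 0 0;0 0 -40 0 0 0;0 0 -40 0 0 0;0 0 -30 0 0 0;0 0 0 0 0 0;0 0 0 0 0 0'
python3 - <<'E'
from h import *
T=T_tool(); np.save('T5.npy',T)
cv2.imwrite('pics/w5.png',cv2.resize(r.grab_frame('wrist')[:,:,::-1],None,fx=1.25,fy=1.25))
go([481,310.5,260],1.415+np.pi/2)
E
```

```text
clock: 12.35
ee_pos: [505.6, 17.1, 135.4]
tool_rot: [0.001, 0.07, 0.998, -0.0]
ft_force: [-0.2, -0.4, 2.8]
grip_width: 0.321
finger_force: 39.9
ft_force: [0.1, 0.3, 0.5]
grip_width: 0.481
finger_force: 0.0
clock: 13.35
ee_pos: [505.8, 17.5, 287.1]
tool_rot: [0.002, 0.07, 0.998, -0.0]
ft_force: [-0.7, -0.9, -1.0]
grip_width: 0.483
finger_force: 0.0
TCP [505.1  17.  285.4] shift tool [ 64.6 287.3  25.2]
rotvec tool [-1.000e-03  1.000e-03 -1.554e+00] cur 1.432 j [ 0.63  0.43 -1.02  1.81  0.4   1.13  0.9 ]
```

View pics/w5.png

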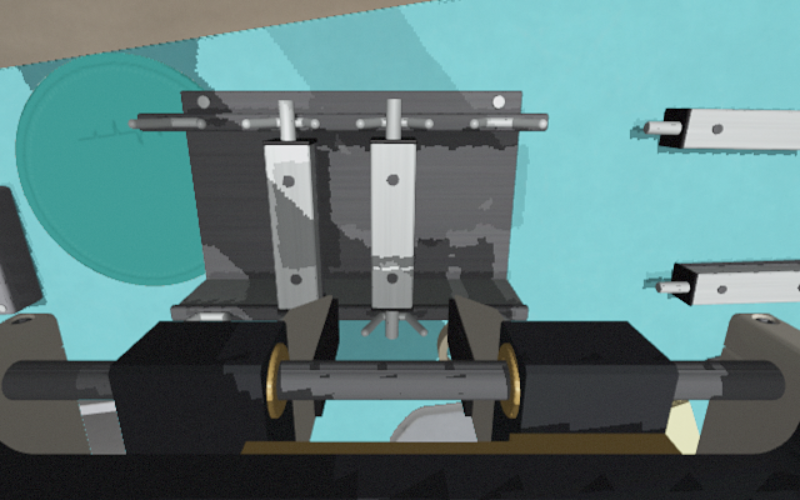

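Clamp C hangs cleanly at place 3, its pins in both hooks at (393,120) and (392,325). Next is clamp B.

```bash
python3 drive.py '8 36 0 0 0 0;8 36 0 0 0 0;8 36 0 0 0 0;8 36 0 0 0 0;8 36 0 0 0 0;8 36 0 0 0 0;8 36 0 0 0 0;8 35 0 0 0 0' 0.65|head -2;  python3 drive.py '0 0 0 0 0 0.122;0 0 0 0 0 0.122;0 0 0 0 0 0.122;0 0 0 0 0 0.122;0 0 0 0 0 0.122;0 0 0 0 0 0.122;0 0 0 0 0 0.122;0 0 0 0 0 0.122;0 0 0 0 0 0.122;0 0 0 0 0 0.122'|head -2;  python3 drive.py '0 0 0 0 0 0.122;0 0 0 0 0 0.122;0 0 0 0 0 0.122;0 0 0 0 0 0;0 0 0 0 0 0'|head -2
python3 - <<'E'
from h import *
T=T_tool(); np.save('T6.npy',T)
im=r.grab_frame('wrist'); cv2.imwrite('pics/w6.png',im[:,:,::-1])
g=cv2.inRange(im,(150,150,150),(255,255,255))
for p,psi in(((481,310.5),1.415),((618,326),1.47)):
    for e in(-35,35):
        print(w2p('wrist',(p[0]+e*np.cos(psi),p[1]+e*np.sin(psi),30),T))
# dark holes: minima near predictions
gr=cv2.GaussianBlur(cv2.cvtColor(im,cv2.COLOR_RGB2GRAY),(5,5),0).astype(float)
for p,psi in(((481,310.5),1.415),((618,326),1.47)):
    for e in(35,-35):
        u,v=w2p('wrist',(p[0]+e*np.cos(psi),p[1]+e*np.sin(psi),30),T).astype(int)
        if 8<v<392 and 8<u<632:
            w=gr[v-8:v+9,u-8:u+9]; i=np.unravel_index(w.argmin(),w.shape); print('hole',u-8+i[1],v-8+i[0],w.min(),np.median(w))
go([481,310.5,72.7],1.415+np.pi/2)
E
```

```text
clock: 14.07
ee_pos: [480.5, 311.5, 283.1]
clock: 14.9
ee_pos: [480.9, 309.7, 283.1]
clock: 15.32
ee_pos: [481.0, 309.9, 283.6]
[313.91489404 202.4288995 ]
[314.34311606 135.49018391]
[446.17967336 169.21438924]
[450.95980611  98.1113109 ]
hole 315 137 79.0 121.0
hole 314 201 58.0 134.0
hole 453 95 97.0 199.0
hole 446 167 57.0 130.0
TCP [481.  310.  283.9] shift tool [8.000e-01 2.000e-01 2.112e+02]
rotvec tool [-0.001  0.001  0.006] cur -0.149 j [-0.24  0.43 -0.59  1.68  0.26  1.12 -1.06]
```

```bash
python3 drive.py '0.5 0 35 0 0 0.006;0 0 38 0 0 0;0 0 38 0 0 0;0 0 38 0 0 0;0 0 30 0 0 0;0 0 20 0 0 0;0 0 10 0 0 0;0 0 0 0 0 0;0 0 0 0 0 0'|head -4;python3 - <<'E'
from h import *
go([481,310.5,72.7],1.415+np.pi/2)
E
```

```text
clock: 16.12
ee_pos: [481.6, 311.0, 76.1]
tool_rot: [-0.0, 0.761, 0.649, -0.0]
ft_force: [-0.6, 0.1, 0.1]
TCP [481.6 311.   76.1] shift tool [-0.6 -0.5  3.4]
rotvec tool [-0.    -0.    -0.003] cur -0.159 j [-0.33  0.67 -0.48  1.87  0.45  0.71 -1.23]
```

Close, lift.

```bash
python3 drive.py '0 0 3.4 0 0 0;0 0 0 0 0 0;0 0 0 0 0 0' | sed -n 2p; python3 drive.py '0 0 0 0 0 0;0 0 0 0 0 0;0 0 0 0 0 0;0 0 0 0 0 0;0 0 0 0 0 0;0 0 0 0 0 0' 0 40|sed -n '2p;5,6p';python3 drive.py '0 0 -20 0 0 0;0 0 -40 0 0 0;0 0 -40 0 0 0;0 0 -40 0 0 0;0 0 -30 0 0 0;0 0 -10 0 0 0;0 0 0 0 0 0;0 0 0 0 0 0'
python3 - <<'E'
from h import *
go([515,87,250],-.14+np.pi/2)
E
```

```text
ee_pos: [482.1, 311.1, 73.5]
ee_pos: [481.6, 310.7, 72.5]
grip_width: 0.323
finger_force: 40.0
clock: 17.53
ee_pos: [481.4, 310.3, 251.6]
tool_rot: [0.0, 0.761, 0.648, -0.0]
ft_force: [-0.1, -1.1, -2.1]
grip_width: 0.324
finger_force: 40.0
TCP [481.4 310.3 251.6] shift tool [-215.    68.8    1.7]
rotvec tool [1.00e-03 1.00e-03 1.55e+00] cur -0.16 j [-0.25  0.46 -0.59  1.72  0.29  1.05 -1.09]
```

```bash
python3 drive.py '-36 11.5 0 0 0 0;-36 11.5 0 0 0 0;-36 11.5 0 0 0 0;-36 11.5 0 0 0 0;-36 11.5 0 0 0 0;-35 11.5 0 0 0 0;0 0 0 0 0 -0.122;0 0 0 0 0 -0.122;0 0 0 0 0 -0.122'|head -2;  python3 drive.py '0 0 0 0 0 -0.122;0 0 0 0 0 -0.122;0 0 0 0 0 -0.122;0 0 0 0 0 -0.122;0 0 0 0 0 -0.122;0 0 0 0 0 -0.122;0 0 0 0 0 -0.122;0 0 0 0 0 -0.122;0 0 0 0 0 -0.122;0 0 0 0 0 -0.122'|head -2;  python3 drive.py '0 0 0 0 0 -0.005;0 0 0 0 0 0;0 0 0 0 0 0'
python3 - <<'E'
from h import *
go([515,87,136],-.14+np.pi/2)
E
```

```text
clock: 18.28
ee_pos: [514.4, 85.9, 249.7]
clock: 19.12
ee_pos: [514.3, 87.0, 249.8]
clock: 19.37
ee_pos: [514.9, 87.2, 251.1]
tool_rot: [-0.001, 0.072, 0.997, -0.0]
ft_force: [-0.5, -0.3, -1.6]
grip_width: 0.323
finger_force: 40.0
TCP [514.9  87.2 251.1] shift tool [ -0.4  -0.2 115.1]
rotvec tool [-0.    -0.002 -0.004] cur 1.427 j [ 0.41  0.47 -0.93  1.82  0.43  1.07  0.75]
```

```bash
python3 - <<'E'
from h import *
a=cv2.imread('pics/w4.png'); a=cv2.resize(a,(640,400)); b=r.grab_frame('wrist')[:,:,::-1]
for im in(a,b):
    g=cv2.GaussianBlur(cv2.cvtColor(im,cv2.COLOR_BGR2GRAY),(5,5),0); w=g[180:230,300:330]; i=np.unravel_index(w.argmin(),w.shape); print(300+i[1],180+i[0],w.min(),w.max())
E
python3 drive.py '-0.4 0 35 0 0 -0.004;0 0 35 0 0 0;0 0 22 0 0 0;0 0 12 0 0 0;0 0 7 0 0 0;0 0 2 0 0 0;0 0 0 0 0 0;0 0 0 0 0 0'
python3 - <<'E'
from h import *
go([515,87,135.7],-.14+np.pi/2)
E
```

```text
309 201 91 199
321 200 82 189
clock: 20.08
ee_pos: [516.6, 87.8, 140.6]
tool_rot: [0.001, 0.068, 0.998, 0.0]
ft_force: [-0.1, -0.4, -1.6]
grip_width: 0.322
finger_force: 40.0
TCP [516.6  87.8 140.6] shift tool [ 1.4 -1.1  4.9]
rotvec tool [0.001 0.002 0.004] cur 1.435 j [ 0.32  0.6  -0.83  1.94  0.59  0.86  0.62]
```

```bash
python3 drive.py '1.2 -0.8 3 0 0 0;0 0 2 0 0 0;0 0 0 0 0 0;0 0 0 0 0 0'; python3 drive.py '0 0 0 0 0 0;0 0 0 0 0 0;0 0 0 0 0 0;0 0 0 0 0 0;0 0 0 0 0 0' 0.48|tail -3;  python3 drive.py '0 0 -10 0 0 0;0 0 -30 0 0 0;0 0 -40 0 0 0;0 0 -40 0 0 0;0 0 -30 0 0 0;0 0 0 0 0 0;0 0 0 0 0 0'
python3 - <<'E'
from h import *
T=T_tool(); np.save('T7.npy',T)
cv2.imwrite('pics/w7.png',cv2.resize(r.grab_frame('wrist')[:,:,::-1],None,fx=1.25,fy=1.25))
go([618,326,280],1.47+np.pi/2)
cv2.imwrite('pics/top7.png',cv2.resize(r.grab_frame('top')[20:220,140:400,::-1],None,fx=3,fy=3,interpolation=cv2.INTER_CUBIC))
E
```

```text
clock: 20.42
ee_pos: [514.9, 86.8, 135.1]
tool_rot: [0.001, 0.068, 0.998, -0.0]
ft_force: [-0.2, -0.5, 4.0]
grip_width: 0.321
finger_force: 40.0
ft_force: [0.2, -0.4, -0.1]
grip_width: 0.483
finger_force: 0.0
clock: 21.42
ee_pos: [515.2, 87.3, 286.9]
tool_rot: [0.002, 0.068, 0.998, 0.0]
ft_force: [-0.2, -0.2, -0.3]
grip_width: 0.48
finger_force: 0.0
TCP [514.5  86.7 285.2] shift tool [-70.1 251.1   5.3]
rotvec tool [1.000e-03 1.000e-03 1.536e+00] cur 1.435 j [ 0.44  0.44 -0.96  1.78  0.39  1.13  0.79]
```

View pics/w7.png

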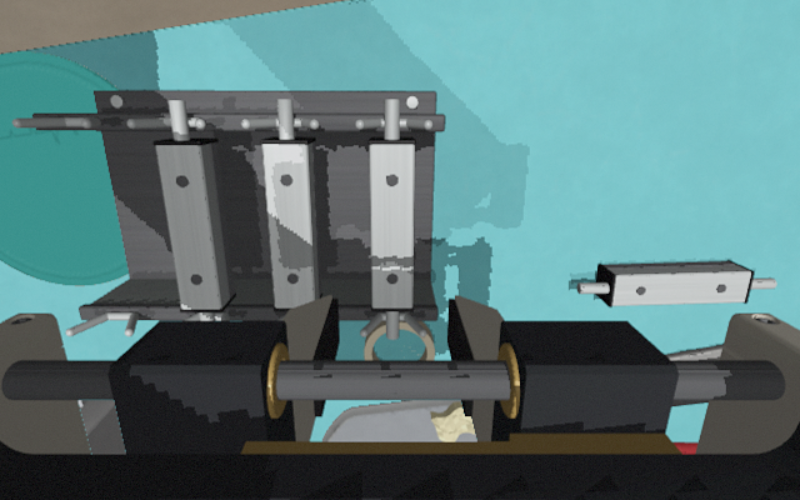

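View pics/top7.png

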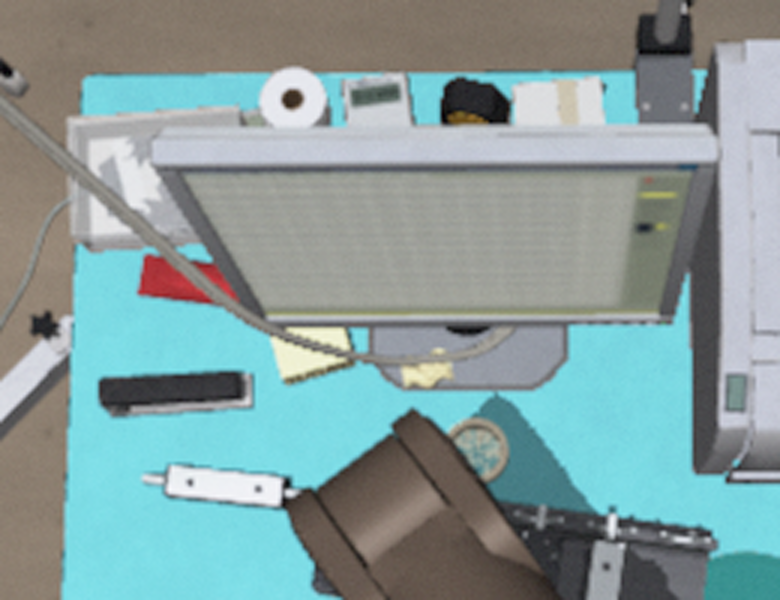

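The three clamps hang in places 2, 3 and 4, and clamp A is unmoved, with its holes at (640,291) and (721,288). I check the cable and monitor clearance next.

Run:
```python
from h import *
# scene cable line approx through (100,72),(200,155)
for uv in((200,103),(217,118),(230,128)):
  for z in(50,100,150,200,250,300,400):
    X=p2w('top',uv,z); u,v=w2p('scene',X); print(uv,z,X[:2].round(0),(u.round(0),v.round(0)),'cable v at u',round(72+(u-100)*.83))
print('monitor bottom edge', [p2w('top',(140+265/3,20+318/3),z).round(0) for z in(60,100,150)], 'top edge',[p2w('top',(140+155/3,20+160/3),z).round(0) for z in(300,400,500)])
a=cv2.imread('pics/scene0.png')
crop(a[:,:,::-1],130,90,200,150,4,'pics/c8.png')
T=np.load('T7.npy'); clamp((640,291),(721,288),T)
```

```text
(200, 103) 50 [856. 371.] (np.float64(180.0), np.float64(210.0)) cable v at u 138
(200, 103) 100 [840. 357.] (np.float64(183.0), np.float64(199.0)) cable v at u 141
(200, 103) 150 [823. 343.] (np.float64(186.0), np.float64(187.0)) cable v at u 143
(200, 103) 200 [807. 329.] (np.float64(189.0), np.float64(175.0)) cable v at u 146
(200, 103) 250 [791. 315.] (np.float64(192.0), np.float64(162.0)) cable v at u 148
(200, 103) 300 [774. 301.] (np.float64(195.0), np.float64(148.0)) cable v at u 151
(200, 103) 400 [741. 273.] (np.float64(203.0), np.float64(118.0)) cable v at u 157
(217, 118) 50 [809. 317.] (np.float64(200.0), np.float64(211.0)) cable v at u 155
(217, 118) 100 [794. 306.] (np.float64(203.0), np.float64(200.0)) cable v at u 157
(217, 118) 150 [780. 294.] (np.float64(205.0), np.float64(188.0)) cable v at u 160
(217, 118) 200 [765. 282.] (np.float64(208.0), np.float64(176.0)) cable v at u 162
(217, 118) 250 [750. 270.] (np.float64(211.0), np.float64(163.0)) cable v at u 164
(217, 118) 300 [736. 258.] (np.float64(214.0), np.float64(149.0)) cable v at u 167
(217, 118) 400 [707. 23
[... 164 characters left out ...]
67.] (np.float64(218.0), np.float64(200.0)) cable v at u 170
(230, 128) 150 [751. 256.] (np.float64(220.0), np.float64(188.0)) cable v at u 172
(230, 128) 200 [737. 246.] (np.float64(223.0), np.float64(176.0)) cable v at u 174
(230, 128) 250 [724. 236.] (np.float64(225.0), np.float64(163.0)) cable v at u 176
(230, 128) 300 [710. 225.] (np.float64(228.0), np.float64(149.0)) cable v at u 178
(230, 128) 400 [683. 205.] (np.float64(235.0), np.float64(118.0)) cable v at u 184
monitor bottom edge [array([781., 280.,  60.]), array([770., 272., 100.]), array([757., 261., 150.])] top edge [array([851., 324., 300.]), array([811., 294., 400.]), array([771., 264., 500.])]
[619.3  327.55] psi -1.667 70.4
```

View pics/c8.png

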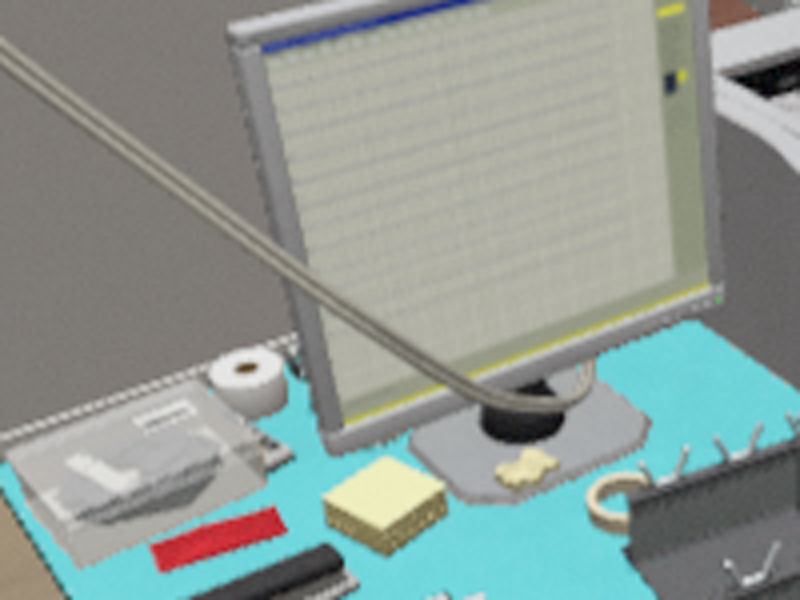

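The cable stays about 60 mm beyond where the hand will be, at x of about 750 to 775. I rotate here first and then go to clamp A.

```bash
python3 drive.py '0 0 0 0 0 0.122;0 0 0 0 0 0.122;0 0 0 0 0 0.122;0 0 0 0 0 0.122;0 0 0 0 0 0.122;0 0 0 0 0 0.122;0 0 0 0 0 0.122;0 0 0 0 0 0.122;0 0 0 0 0 0.122;0 0 0 0 0 0.122' 0.65|head -2;  python3 drive.py '0 0 0 0 0 0.122;0 0 0 0 0 0.122;0 0 0 0 0 0.072;0 0 0 0 0 0;0 0 0 0 0 0'|head -2
python3 - <<'E'
from h import *
go([618.3,326.5,230],1.47+np.pi/2)
E
```

```text
clock: 22.35
ee_pos: [513.8, 86.5, 283.0]
clock: 22.77
ee_pos: [514.0, 86.7, 283.4]
TCP [514.   86.7 283.4] shift tool [248.9  80.4  53.1]
rotvec tool [-0.002  0.001  0.003] cur -0.098 j [ 0.2   0.34 -0.6   1.8   0.22  1.07 -0.58]
```

```bash
python3 drive.py '39 5 0 0 0 0;39 10 0 0 0 0;39 13 0 0 0 0;39 13 10 0 0 0;39 13 15 0 0 0;30 13 15 0 0 0;24 13 12 0 0 0;0 0 0 0 0 0;0 0 0 0 0 0'|head -4
python3 - <<'E'
from h import *
T=T_tool(); im=r.grab_frame('wrist')
gr=cv2.GaussianBlur(cv2.cvtColor(im,cv2.COLOR_RGB2GRAY),(5,5),0).astype(float)
p,psi=(618.3,326.5),1.47; H=[]
for e in(35,-35):
    u,v=w2p('wrist',(p[0]+e*np.cos(psi),p[1]+e*np.sin(psi),30),T).astype(int)
    w=gr[v-12:v+13,u-12:u+13]; i=np.unravel_index(w.argmin(),w.shape); H.append((u-12+i[1],v-12+i[0])); print(H[-1],(u,v),w.min(),np.median(w))
clamp(*H,T,k=1)
go([618.3,326.5,72.7],1.47+np.pi/2)
E
```

```text
clock: 23.52
ee_pos: [617.5, 325.2, 230.8]
tool_rot: [-0.001, 0.74, 0.672, -0.002]
ft_force: [-0.5, 0.0, 1.2]
(np.int64(318), np.int64(142)) (np.int64(315), np.int64(143)) 87.0 174.0
(np.int64(314), np.int64(220)) (np.int64(315), np.int64(220)) 54.0 127.0
[618.8  327.05] psi 1.426 70.7
TCP [617.7 324.  232. ] shift tool [  2.7   0.6 159.3]
rotvec tool [-0.002  0.001  0.002] cur -0.099 j [-0.23  0.67 -0.55  1.41  0.36  1.17 -0.93]
```

```bash
python3 drive.py '2 0.5 35 0 0 0;0 0 38 0 0 0;0 0 35 0 0 0;0 0 30 0 0 0;0 0 14 0 0 0;0 0 5 0 0 0;0 0 0 0 0 0;0 0 0 0 0 0'|head -4;python3 - <<'E'
from h import *
go([618.3,326.5,72.7],1.47+np.pi/2)
E
```

```text
clock: 24.23
ee_pos: [619.8, 326.3, 78.4]
tool_rot: [0.0, 0.742, 0.67, 0.001]
ft_force: [1.2, 0.1, 0.7]
TCP [619.8 326.3  78.4] shift tool [-0.  -1.5  5.7]
rotvec tool [ 0.002 -0.002 -0.   ] cur -0.101 j [-0.27  0.82 -0.49  1.53  0.46  0.91 -1.01]
```

```bash
python3 drive.py '0 -1 4 0 0 0;0 0 1.5 0 0 0;0 0 0 0 0 0;0 0 0 0 0 0' | sed -n 2p; python3 drive.py '0 0 0 0 0 0;0 0 0 0 0 0;0 0 0 0 0 0;0 0 0 0 0 0;0 0 0 0 0 0;0 0 0 0 0 0' 0 40|sed -n '2p;5,6p';python3 drive.py '0 0 -20 0 0 0;0 0 -40 0 0 0;0 0 -40 0 0 0;0 0 -40 0 0 0;0 0 -30 0 0 0;0 0 -10 0 0 0;0 0 0 0 0 0;0 0 0 0 0 0'
python3 - <<'E'
from h import *
go([485.7,-121,250],-.14+np.pi/2)
E
```

```text
ee_pos: [618.1, 326.2, 71.4]
ee_pos: [617.9, 326.1, 70.7]
grip_width: 0.323
finger_force: 40.0
clock: 25.73
ee_pos: [617.6, 325.7, 249.7]
tool_rot: [0.0, 0.742, 0.67, -0.001]
ft_force: [0.4, -0.4, -1.2]
grip_width: 0.329
finger_force: 40.0
TCP [617.6 325.7 249.7] shift tool [-4.578e+02 -8.620e+01  2.000e-01]
rotvec tool [-1.000e-03  0.000e+00 -1.532e+00] cur -0.101 j [-0.24  0.65 -0.56  1.39  0.35  1.2  -0.93]
```

```bash
python3 drive.py '-38 -8 0 0 0 0;-38 -8 0 0 0 0;-38 -8 0 0 0 0;-38 -8 0 0 0 0;-38 -8 0 0 0 0;-38 -8 0 0 0 0;-38 -8 0 0 0 0;-38 -8 0 0 0 0;-38 -8 0 0 0 0;-38 -7 0 0 0 0'|sed -n '2p;4,6p'; python3 drive.py '-38 -4 0 0 0 0;-38 -3 0 0 0 0;0 0 0 0 0 -0.122;0 0 0 0 0 -0.122;0 0 0 0 0 -0.122;0 0 0 0 0 -0.122;0 0 0 0 0 -0.122;0 0 0 0 0 -0.122;0 0 0 0 0 -0.122;0 0 0 0 0 -0.122'|sed -n '2p;4,6p'; python3 drive.py '0 0 0 0 0 -0.122;0 0 0 0 0 -0.122;0 0 0 0 0 -0.122;0 0 0 0 0 -0.122;0 0 0 0 0 -0.068;0 0 0 0 0 0;0 0 0 0 0 0'
python3 - <<'E'
from h import *
go([485.7,-121,135.7],-.14+np.pi/2)
a=cv2.imread('pics/w4.png'); a=cv2.resize(a,(640,400)); b=r.grab_frame('wrist')[:,:,::-1]
cv2.imwrite('pics/w9.png',np.hstack([a[:,250:400],b[:,250:400],b[:, 200:500]]))
for im in(a,b):
    g=cv2.GaussianBlur(cv2.cvtColor(im,cv2.COLOR_BGR2GRAY),(5,5),0)
    for s in(np.s_[190:220,306:326],np.s_[330:350,306:326]):
        w=g[s]; i=np.unravel_index(w.argmin(),w.shape); print(306+i[1],s[0].start+i[0],w.min(),w.max())
E
```

```text
ee_pos: [498.5, -46.0, 248.3]
ft_force: [0.6, -0.5, -1.7]
grip_width: 0.323
finger_force: 40.0
ee_pos: [484.8, -119.0, 248.3]
ft_force: [-0.2, 0.3, -1.6]
grip_width: 0.321
finger_force: 40.0
clock: 27.98
ee_pos: [485.3, -119.0, 249.0]
tool_rot: [-0.002, 0.071, 0.997, 0.001]
ft_force: [0.4, -0.7, -1.9]
grip_width: 0.324
finger_force: 40.0
TCP [ 485.3 -119.   249. ] shift tool [ -1.1  -2.  113.3]
rotvec tool [ 0.001 -0.003 -0.002] cur 1.428 j [ 0.83  0.43 -0.92  1.87  0.4   1.04  1.17]
309 201 91 198
311 339 45 123
309 198 93 203
310 342 46 112
```

```bash
python3 drive.py '-1 -2 35 0 0 0;0 0 35 0 0 0;0 0 22 0 0 0;0 0 12 0 0 0;0 0 6 0 0 0;0 0 0 0 0 0;0 0 0 0 0 0;0 0 0 0 0 0'
python3 - <<'E'
from h import *
go([485.7,-121,133.7],-.14+np.pi/2)
E
```

```text
clock: 28.7
ee_pos: [487.9, -120.9, 142.1]
tool_rot: [0.001, 0.07, 0.998, -0.0]
ft_force: [0.5, -0.0, -0.7]
grip_width: 0.324
finger_force: 40.0
TCP [ 487.9 -120.9  142.1] shift tool [ 2.2 -0.4  8.4]
rotvec tool [-0.     0.002 -0.   ] cur 1.431 j [ 0.73  0.56 -0.82  1.99  0.56  0.82  1.03]
```

```bash
python3 drive.py '1.7 0 4 0 0 0;0 0 2 0 0 0;0 0 1 0 0 0;0 0 0 0 0 0;0 0 0 0 0 0'
python3 - <<'E'
from h import *
go([485.7,-121,133.7],-.14+np.pi/2)
E
```

```text
clock: 29.12
ee_pos: [485.3, -120.8, 133.9]
tool_rot: [0.0, 0.07, 0.998, -0.0]
ft_force: [0.2, 0.4, -1.7]
grip_width: 0.321
finger_force: 40.0
TCP [ 485.3 -120.8  133.9] shift tool [-0.4 -0.1  0.2]
rotvec tool [-0.  0. -0.] cur 1.431 j [ 0.73  0.57 -0.81  2.    0.57  0.81  1.02]
```

```bash
python3 drive.py '0 0 1.5 0 0 0;0 0 1 0 0 0;0 0 0 0 0 0;0 0 0 0 0 0'|sed -n '2p;4p'; python3 drive.py '0 0 0 0 0 0;0 0 0 0 0 0;0 0 0 0 0 0;0 0 0 0 0 0;0 0 0 0 0 0' 0.48|tail -3;  python3 drive.py '0 0 -10 0 0 0;0 0 -30 0 0 0;0 0 -40 0 0 0;0 0 -40 0 0 0;0 0 -30 0 0 0;0 0 0 0 0 0;0 0 0 0 0 0;0 0 0 0 0 0'
python3 - <<'E'
from h import *
T=T_tool(); np.save('T9.npy',T)
im=r.grab_frame('wrist')
cv2.imwrite('pics/w9.png',cv2.resize(im[:,:,::-1],None,fx=1.25,fy=1.25))
go([491.5,-374.7,230],-.112)
E
```

```text
ee_pos: [485.6, -120.7, 132.8]
ft_force: [-7.4, -0.5, 21.2]
ft_force: [-0.3, -0.6, 1.5]
grip_width: 0.481
finger_force: 0.0
clock: 30.53
ee_pos: [484.9, -120.9, 281.2]
tool_rot: [-0.0, 0.07, 0.998, -0.0]
ft_force: [-0.1, -0.4, -1.5]
grip_width: 0.48
finger_force: 0.0
TCP [ 484.6 -120.9  280.5] shift tool [ -42.3 -250.4   50.5]
rotvec tool [-1.000e-03 -1.000e-03  1.543e+00] cur 1.431 j [ 0.86  0.4  -0.95  1.83  0.36  1.1   1.21]
```

View pics/w9.png

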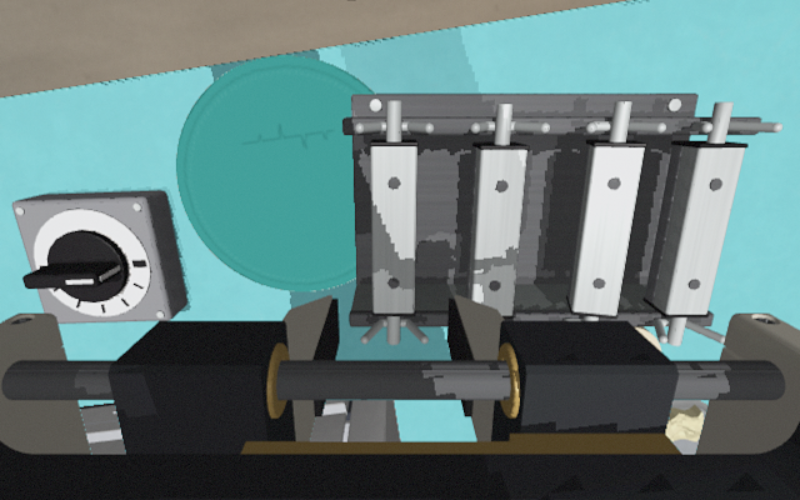

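Four clamps appear to hang, with hole pairs near (394,183/284), (502,186/286), (614,184/284) and (716,184/284). I check their coordinates in the rack frame.

Run:
```python
from h import *
T=np.load('T9.npy'); o=np.array([501.2,-17]);c,s=np.cos(-.14),np.sin(-.14); Rr=np.array([[c,s],[-s,c]])
def go_(a,b,T):
    p,_=clamp(a,b,T,z=93); print('rack',(Rr@(p-o)).round(1))
for a,b in(((394,183),(394,284)),((502,186),(494,286)),((614,184),(599,284)),((716,184),(694,284))): go_(a,b,T)
print('T7')
T=np.load('T7.npy')
for a,b in(((182,181),(196,279)),((286,180),(293,279)),((391.5,180),(391.5,279))): go_(a,b,T)
f=lambda u,T:Rr@(p2w('wrist',((u[0]+.5)/1.25-.5,(u[1]+.5)/1.25-.5),80,T)[:2]-o)
T=np.load('T9.npy')
for u in((394,110),(503,112),(622,108),(722,110)): print('pin end y (z85)',(Rr@(p2w('wrist',((u[0]+.5)/1.25-.5,(u[1]+.5)/1.25-.5),87,T)[:2]-o)).round(1))
for u in((358,128),(431,128),(465,128),(545,128),(592,128),(660,128),(777,127)): print('tip',(Rr@(p2w('wrist',((u[0]+.5)/1.25-.5,(u[1]+.5)/1.25-.5),103,T)[:2]-o)).round(1))
```

```text
[ 485.15 -119.95] psi 3.003 70.8
rack [  -1.5 -104.2]
[496.6  -50.75] psi 2.998 70.3
rack [  0.2 -34.1]
[505.4  21.7] psi 3.006 70.1
rack [-1.3 38.9]
[514.65  87.4 ] psi 3.007 70.1
rack [ -1.3 105.2]
T7
[496.35 -50.5 ] psi 3.0 69.7
rack [ -0.1 -33.8]
[505.35  17.7 ] psi 3.001 70.4
rack [-0.7 35. ]
[514.85  86.9 ] psi 3.005 70.5
rack [ -1.  104.8]
pin end y (z85) [ -82.2 -104.2]
pin end y (z85) [-81.  -35.3]
pin end y (z85) [-83.4  39.5]
pin end y (z85) [-82.2 102.8]
tip [ -71.9 -126. ]
tip [-71.9 -82. ]
tip [-71.9 -61.4]
tip [-71.9 -13.2]
tip [-71.9  15.2]
tip [-71.9  56.2]
tip [-72.5 126.6]
```

Place 3's clamp reads 4 mm off from before, so I re-measure it numerically. My picture allowance is spent.

```bash
python3 drive.py '0 0 0 0 0 0;0 0 0 0 0 0;0 0 0 0 0 0;0 0 0 0 0 0;0 0 0 0 0 0;0 0 0 0 0 0' | head -2
cat > hung.py <<'E'
from h import *
o=np.array([501.2,-17]);c,s=np.cos(-.14),np.sin(-.14); M=np.array([[c,-s],[s,c]])
def hung():
    T=T_tool(); im=r.grab_frame('wrist'); g=cv2.GaussianBlur(cv2.cvtColor(im,cv2.COLOR_RGB2GRAY),(3,3),0)
    for y in(-105,-35,35,105):
        for x in(-35,35):
            u,v=w2p('wrist',(*(o+M@np.array([x,y])),93),T).round().astype(int)
            if not(10<u<630 and 10<v<255): print(y,x,'out'); continue
            w=g[v-7:v+8,u-9:u+10]; m=cv2.adaptiveThreshold(w,255,0,1,13,25); n,l,st,ce=cv2.connectedComponentsWithStats(m)
            for i in range(1,n):
                if 8<=st[i,4]<=60:
                    X=p2w('wrist',ce[i]+[u-9,v-7],93,T)[:2]; print(y,x,(M.T@(X-o)).round(1),st[i,4])
E
python3 -c "
from hung import *
hung()"
```

```text
clock: 31.08
ee_pos: [485.3, -120.7, 281.1]
-105 35 [  32.7 -104.9] 52
-35 35 [ 34.8 -34.2] 51
35 35 [33.2 38.4] 57
105 35 [ 33.7 105.2] 59
```

```bash
python3 drive.py '0 40 0 0 0 0;0 40 0 0 0 0;0 40 0 0 0 0;0 36 0 0 0 0;0 0 0 0 0 0;0 0 0 0 0 0;0 0 0 0 0 0' | head -2
python3 -c "
from hung import *
hung()"
```

```text
clock: 31.72
ee_pos: [507.1, 33.4, 281.1]
-105 -35 [ -36.8 -104.3] 60
-105 35 [  33.1 -104.6] 56
-35 35 [ 34.9 -34. ] 55
35 35 [33.2 38.8] 48
105 35 [ 33.5 105.1] 53
```

The place-3 clamp reads the same from both views, which implies seated height. It is seated about 3 mm off centre, within tolerance. Next is the dial.

```bash
python3 drive.py '-4 -38 0 0 0 0;-4 -38 0 0 0 0;-4 -38 0 0 0 0;-4 -38 0 0 0 0;-4 -38 0 0 0 0;-4 -38 0 0 0 0;-4 -38 0 0 0 0;-4 -38 0 0 0 0;-4 -38 0 0 0 0;-4 -38 0 0 0 0' 0.5|head -2; python3 drive.py '-2 -26 0 0 0 0;0 0 0 0 0 0.122;0 0 0 0 0 0.122;0 0 0 0 0 0.122;0 0 0 0 0 0.122;0 0 0 0 0 0.122;0 0 0 0 0 0.122;0 0 0 0 0 0.122;0 0 0 0 0 0.122;0 0 0 0 0 0.122'|head -2; python3 drive.py '0 0 0 0 0 0.122;0 0 0 0 0 0.122;0 0 0 0 0 0.122;0 0 0 0 0 0.079;0 0 0 0 0 0;0 0 0 0 0 0'|head -2
python3 -c "
from h import *
go([491.5,-374.7,116],-.112)"
```

```text
clock: 32.6
ee_pos: [491.7, -352.1, 281.1]
clock: 33.43
ee_pos: [490.4, -376.1, 281.1]
clock: 33.93
ee_pos: [490.9, -375.5, 281.2]
TCP [ 490.9 -375.5  281.2] shift tool [  0.9   0.6 165.2]
rotvec tool [-0.001  0.001  0.   ] cur -0.112 j [ 0.9   0.48 -0.49  1.57  0.24  1.15  0.24]
```

```bash
python3 drive.py '0.9 0.6 38 0 0 0;0 0 38 0 0 0;0 0 38 0 0 0;0 0 30 0 0 0;0 0 14 0 0 0;0 0 6 0 0 0;0 0 0 0 0 0;0 0 0 0 0 0'|sed -n '2p;4p';python3 -c "
from h import *
go([491.5,-374.7,116],-.112)"; python3 drive.py '0 0 0 0 0 0;0 0 0 0 0 0;0 0 0 0 0 0;0 0 0 0 0 0;0 0 0 0 0 0;0 0 0 0 0 0;0 0 0 0 0 0' 0 12
python3 -c "
from h import *
go([491.5,-374.7,116],-.112)"
```

```text
ee_pos: [493.0, -373.9, 118.0]
ft_force: [0.7, 0.6, 0.8]
TCP [ 493.  -373.9  118. ] shift tool [-1.  -1.4  2. ]
rotvec tool [0.001 0.    0.001] cur -0.111 j [ 0.85  0.65 -0.43  1.74  0.35  0.83  0.15]
clock: 35.18
ee_pos: [491.3, -373.3, 117.4]
tool_rot: [-0.001, 0.746, 0.666, -0.001]
ft_force: [-6.6, 1.1, 6.8]
grip_width: 0.128
finger_force: 12.0
TCP [ 491.3 -373.3  117.4] shift tool [-1.4  0.4  1.4]
rotvec tool [-0.003  0.    -0.   ] cur -0.112 j [ 0.85  0.65 -0.43  1.74  0.35  0.83  0.15]
```

Turn +2.094 in the tool's z, then check the yaw (target -2.206).

```bash
python3 drive.py '0 0 0 0 0 0.12;0 0 0 0 0 0.12;0 0 0 0 0 0.12;0 0 0 0 0 0.12;0 0 0 0 0 0.12;0 0 0 0 0 0.12;0 0 0 0 0 0.12;0 0 0 0 0 0.12;0 0 0 0 0 0.12'|sed -n '2p;4p'; python3 drive.py '0 0 0 0 0 0.12;0 0 0 0 0 0.12;0 0 0 0 0 0.12;0 0 0 0 0 0.12;0 0 0 0 0 0.12;0 0 0 0 0 0.12;0 0 0 0 0 0.12;0 0 0 0 0 0.12;0 0 0 0 0 0.054;0 0 0 0 0 0'
python3 - <<'E'
from h import *
go([491.5,-374.7,116],-2.206)
print(r.sense()['torque'])
E
```

```text
ee_pos: [491.2, -373.3, 117.4]
ft_force: [-6.6, 1.6, 4.4]
clock: 36.77
ee_pos: [491.3, -373.3, 117.4]
tool_rot: [0.0, 0.949, -0.314, -0.001]
ft_force: [-5.7, 1.4, 6.5]
grip_width: 0.132
finger_force: 12.0
TCP [ 491.3 -373.3  117.4] shift tool [1.  1.  1.4]
rotvec tool [ 0.001  0.002 -0.004] cur -2.21 j [ 0.47  0.61  0.13  1.77 -0.1   0.77 -1.55]
[ 0.20374271  1.30347304 -0.01471973]
```

```bash
python3 drive.py '0 0 0 0 0 0;0 0 0 0 0 0;0 0 0 0 0 0;0 0 -20 0 0 0;0 0 -40 0 0 0;0 0 -40 0 0 0;0 0 -25 0 0 0;0 0 -4 0 0 0;0 0 0 0 0 0;0 0 0 0 0 0' 0.5|sed -n '2p;4,6p'
python3 - <<'E'
from h import *
go([491.5,-374.7,247],-2.213)
im=r.grab_frame('wrist')[:,:,::-1]; cv2.imwrite('pics/w10.png',im)
a=cv2.imread('pics/w1.png')
for x in(a,im):
    g=cv2.cvtColor(x,cv2.COLOR_BGR2GRAY)[120:240,260:370]
    m=(g<62).astype(np.uint8); n,l,st,ce=cv2.connectedComponentsWithStats(m); i=1+st[1:,4].argmax()
    p=np.argwhere(l==i)[:,::-1].astype(np.float32); print(st[i],ce[i],cv2.minAreaRect(p), np.array(cv2.fitLine(p,cv2.DIST_HUBER,0,.01,.01)).ravel().round(3))
w=cv2.matchTemplate(im,a[135:235,265:365],cv2.TM_CCOEFF_NORMED); print(cv2.minMaxLoc(w))
s=cv2.resize(im[130:236:4,265:362:3],None,fx=1,fy=1); 
for row in cv2.cvtColor(s,cv2.COLOR_BGR2GRAY): print(''.join(' .:-=+*#%@'[int(v)//26] for v in row))
E
```

```text
ee_pos: [492.7, -373.0, 245.7]
ft_force: [-0.4, 0.7, 0.9]
grip_width: 0.496
finger_force: 0.0
TCP [ 492.7 -373.   245.7] shift tool [ 0.1  2.1 -1.3]
rotvec tool [-0.     0.     0.007] cur -2.206 j [ 0.46  0.46  0.15  1.66 -0.08  1.03 -1.57]
[  18   29   68   76 2353] [46.51806205 59.1559711 ] ((47.396488189697266, 62.10228729248047), (59.694175720214844, 71.65550231933594), 30.411081314086914) [ 0.664 -0.748 46.941 57.759]
[  21   30   68   77 2284] [49.90411559 60.53196147] ((50.38307189941406, 63.82332992553711), (58.341556549072266, 72.49796295166016), 28.855661392211914) [ 0.661 -0.75  50.328 58.947]
(-0.5470180511474609, 0.9663708209991455, (125, 130), (269, 136))
=====-:----------=-----------=+-=
===::------*****%******+-----**==
=.:-----********#-********+-=**+:
:-----+**=*****#%-*******.**+**--
----=****-**************.*****---
----******=***++=.=+***********--
--=********+ ....-....:******##*-
--******** ....  -  .....********
:++= +**+......     ....  =++::+=
:++++*==        .*  ...  . ==%%##
=++++++     .-  .*          %%%%%
+++=++      ::  .#:         *%%%%
++=+++      --.  +  --------:%%%%
+-==+=      :-   +  --------:%%%%
+++++=      :- ..#. --------:%%%%
+++=++      :- .:::.--------:%%%%
-+=+++      :: .:::.--------+%%%%
:+++++=    .:: .:::.-------:%%%%%
:-++.  =   .:::.:::.-------%%%%%%
::=   =+-  ::: .:::.::::::%%%%%%#
:::=+==+=+ :::: ::: :::::%%%%%%#+
-:::=+===+=%:::.:::.::+#%%%%%%#++
--:::-++===%%%%.:::.%%%%%%%%%++++
---::::=++=%%%% :::.%%%%%%%*+++=*
==--:::::-+%%%%*:::#%%%%%*+++****
====-:::::-+*##%%%%%##++++=******
=====-:::::++++++++++++++*+******
```

The dial image matches the 4-click start view at 0.97 correlation, with the pointer up. One last check of the hung clamps from above the rack.

```bash
python3 drive.py '-25 -26 -10 0 0 0;-25 -26 -10 0 0 0;-25 -26 -10 0 0 0;-25 -26 -10 0 0 0;-25 -26 -10 0 0 0;-25 -26 0 0 0 0;-25 -26 0 0 0 0;-25 -26 0 0 0 0;0 0 0 0 0 0;0 0 0 0 0 0' |sed -n 2p
python3 -c "
from hung import *
hung()
print(r.sense()['ft_force'],r.sense()['clock'])"
```

```text
ee_pos: [454.5, -85.0, 295.0]
-105 -35 [ -36.9 -104.6] 52
-35 -35 [-34.3 -42.7] 17
-35 -35 [-34.9 -34.2] 53
35 -35 [-36.5  38.3] 51
35 35 [33.6 38.5] 57
105 -35 out
105 35 [ 33.8 105. ] 56
[ 0.1764152  -0.35220988 -0.44376118] 38.5333
```

All four are seated and unmoved, so I hand in.

```bash
python3 -c "
from bench import r
print(r.finish_job())"
```

```text
the job is handed in; nothing more can be done
None
```

The job is handed in, verdict not shown: I zeroed the dial, hung the three desk clamps beside the one already on the rack (all four measured seated), and set the dial on click 4.

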